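# Fit the keyed hub on the gearbox output stub

### The arm

A 6-joint arm with a two-finger parallel gripper is mounted at the origin on a cart in front of the work surface, level with it; the furniture and walls round the work are solid. World frame = base frame: x ahead of the robot, y to its left, z up, the work surface at z = 0. Lengths are in m, angles in rad, forces in N, time in s.
With the tool pointing down it reaches from about 0.4 to 0.825 m from the base axis. Payload 7 kg.
Tool frame: the origin (TCP) lies midway between the tips of the shut fingers; the grasp point (between the pads) lies hold_point_z behind it (hold_point_z is the distance from the TCP to the grasp point, in m); z points along the fingers, y is the line along which they close (so a half turn about z gives the same grasp; the last joint's range is limited). The gripper opens to 88 mm and grips with 3 to 60 N. Pads are 19 mm wide; open, the fingers measure 130 mm over their backs; the gripper's body (78 mm by 193 mm) begins 47 mm behind the grasp point.
Start: joints at [1.41, 0.359, 0.012, 0, -1.224, -0.288], TCP at [0.293, 0.608, 0.227] pointing down, gripper open.
Joint ranges: [-3.07, 3.07], [-1.43, 2.12], [-1.02, 1.25], [-3.03, 1.67], [-3.05, -0], [-3.03, 3.03]. Speed limits (rad/s): [2.39, 2.39, 3.01, 3.14, 3.14, 3.14].

### API

Orientations are given as [roll, pitch, yaw] about the fixed x, y, z axes, in that order (R = Rz(yaw) Ry(pitch) Rx(roll)).
In Python, from station import * gives the robot as it stands.
- The arm moves only by the tool apply_moves, never from a script. Its argument "steps" is a list of rows, each an object with "translation": the shift along the world's x, y, z scaled (see below), a list of three; "rotation": the turn, a rotation vector about the world's x, y, z scaled (see below), a list of three. A call has exactly 10 rows; each row is the pose to reach, as a shift and turn from the pose commanded when the call began; what a row does not reach only later rows make up. The controller multiplies each number of a shift by 250 mm and each number of a turn by 30 degrees. A row lasts 1/12 s, in which the tool goes at most 41.7 mm and 7.16 degrees, less where a joint would pass 70% of its speed; a pose out of reach is approached as far as the arm can. A call with a number of a shift or a turn outside -1 to 1 is refused whole. A call with a gripper value outside its range is refused whole. "jaw" is the closure, from -1 (fully open) to 1 (shut), so that 0 is half open, set as the call begins (left out, the last holds). The fingers move at their own pace and stop on an object; "newtons" is the grip in N (left out, the last holds). Time passes only in rows, so rows that repeat a pose let the fingers close, or fill a call up. It gives the time, the measured TCP pose, the force, the opening and the grip force at its end, in the units of the state.
- get_state(): the state, without advancing time (a new reading comes with each control period).
- grab_frame(name): name is "scene" or "top" or "wrist"; returns the picture (384x512x3 uint8, blue, green, red); there is no depth.
- camera_model(name): a dict with "fx", "fy", "cx", "cy" (pixels), "xyz" and "rotation" of the camera in the world. Camera axes: x right, y down, z forward; pixel columns grow to the right and rows downward; lengths in m; the calibration is good to about 2 mm. The wrist camera is an equidistant fisheye: a pixel r from the principal point sees the ray r / f radians off the axis. A picture is of the moment at which its call begins: read the wrist's pose just before it. camera_model takes no time and is no camera call; for the wrist camera it gives the pose at the moment of the call.
- job_done(): hands the job in; it is judged then, once.
The state is a dict: "t": time; "q": joint angles; "qd": joint speeds; "joint_efforts": joint torques, N m; "eef_pos": TCP position; "ee_rot": TCP orientation; "force": force on the tool from outside, world axes, zero at the start; "moment": the same for the moment, N m; "width": finger opening in m; "gripper_force": force on a finger pad.
Only numpy, scipy, OpenCV 4.12 (cv2) and the standard library are available. Lean on these libraries where they do the work, as an engineer would, in place of code of your own. Each camera call takes 0.05 s, during which the arm holds its last target. There are 200 camera calls.

### The job

Slide the drive hub, the one of the two metal hubs whose bore has two keyways, over the upright output stub of the gearbox: turn it so that its keyways line up with the stub's two keys, put it fully home flat on the stub's shoulder, and let go. Leave the plain-bored collar where it stands.

Things in the scene. Friction and masses are not known exactly. Their poses are not given: they have to be found in the camera images.
- keyed_hub_center (a point): Centre (half-way up, on the bore axis) of the loose aluminium drive hub, upright on the bench, 50 mm high, under 0.5 kg. Outside: 66 mm round with two flats 50 mm across, normals along its x: grip these. z is up. Through bore 32 mm round, with two opposite keyways 20 mm wide reaching 26 mm from the axis along +y and -y. Fits either way round (half a turn is the same).
- stub_seat (a point): On the axis of the fixed metal stub, level with its flat shoulder (60 mm round) where the hub's underside rests; hub's centre is 25 mm above it when home. z up. Tapered core: 26 mm diameter here, 8 mm at its tip 46 mm up. Two keys along +y and -y, 34 mm high: 22.5 mm from the axis and 12 mm wide here, 19.5 and 4 mm at their tops. The hub's y must be parallel to this y within 10 degrees to go down.
- gearbox: Grey gearbox fixed to the bench, 116 mm square, 60 mm high; origin at the centre of its underside, under the stub. Its motor (50 mm thick, to 155 mm from the origin) lies along its +x, away from the robot. The stub stands upright on top of it, shoulder 66 mm above the bench, and does not turn; its keys may lie at any angle to the box's sides. Nothing else is higher than the shoulder.
- plain_collar_center (a point): Centre (half-way up, on the bore axis) of the other loose hub, a plain collar that must stay: same metal, outside shape, size and flats as the drive hub, but its 32 mm bore is plain round without keyways and cannot go over the keys. The two may have changed places.
There are look-alikes about, which are no part of the job. What is shaped like the part that bears keyed_hub_center but blue or orange is not meant.

How it is judged:
By the outcome, as a careful person would: the job done as asked, in the order asked, and still so for the second after the job is handed in, with the robot touching nothing.
It also fails if it takes over 35 s, if anything falls off the work surface, if the arm or the gripper's body presses on something with over 40 N, if the wrist force passes 120 N, or if a joint passes its speed limit or range.

## Working session

There is one attempt and no reset: what is moved stays moved. The work goes in short steps, Python scripts to look and compute and a tool call to move; the robot and the scene stay as the last step left them, time stands still between calls to the robot, and variables do not carry over. Pictures are saved under pics/ and viewed, at most 10 in all, crops included, and the job is handed in when it is done.

Besides the shell and the picture viewer there is one more tool, called after "Emit:" by a JSON object that holds its "api" and its "payload", one argument or row to a line. apply_moves: Moves the arm, as the interface text tells. Shifts and turns lie within -1 to 1; 1 stands for 250 mm of shift or 30 degrees of turn. Its arguments: {"type":"object","properties":{"steps":{"type":"array"},"jaw":{"type":"number"},"newtons":{"type":"number"}},"required":["steps"]}

```bash
mkdir -p pics
python3 - <<'E'
from station import *
import cv2,numpy as np
s=get_state();print({k:np.round(s[k],3) for k in s})
a=grab_frame("scene");b=grab_frame("top")
cv2.imwrite("pics/s0.png",a);cv2.imwrite("pics/t0.png",b)
cv2.imwrite("pics/a.png",cv2.resize(b,(800,600),interpolation=cv2.INTER_CUBIC))
for n in("scene","top","wrist"):
  c=camera_model(n);print(n,{k:np.round(c[k],4).tolist() for k in c if k!='name'})
E
```

```text
{'t': np.float64(0.0), 'q': array([ 1.41 ,  0.359,  0.011, -0.   , -1.224, -0.288]), 'qd': array([ 0.   , -0.001,  0.   ,  0.001, -0.001,  0.   ]), 'joint_efforts': array([-1.0000e-03, -5.8272e+01,  2.9306e+01,  6.9970e+00,  7.0000e-03,
       -0.0000e+00]), 'eef_pos': array([0.293, 0.608, 0.226]), 'ee_rot': array([ 3.14 , -0.   , -0.449]), 'force': array([ 0.556, -0.39 , -0.321]), 'moment': array([-0.023,  0.023,  0.021]), 'gripper_force': np.float64(0.0), 'width': np.float64(0.088)}
scene {'fx': 430.2271, 'fy': 430.2271, 'cx': 252.587, 'cy': 193.8945, 'xyz': [0.1338, -0.7889, 0.664], 'rotation': [-2.1947, -0.0115, -0.454]}
top {'fx': 378.5008, 'fy': 378.5008, 'cx': 254.0723, 'cy': 195.3948, 'xyz': [0.4632, -0.0942, 1.0599], 'rotation': [-3.1212, 0.0061, -1.5444]}
wrist {'fx': 297.3186, 'fy': 297.3186, 'cx': 254.4462, 'cy': 193.0162, 'xyz': [0.3616, 0.5748, 0.3831], 'rotation': [2.8534, -0.0016, -2.0193]}
```

View pics/a.png

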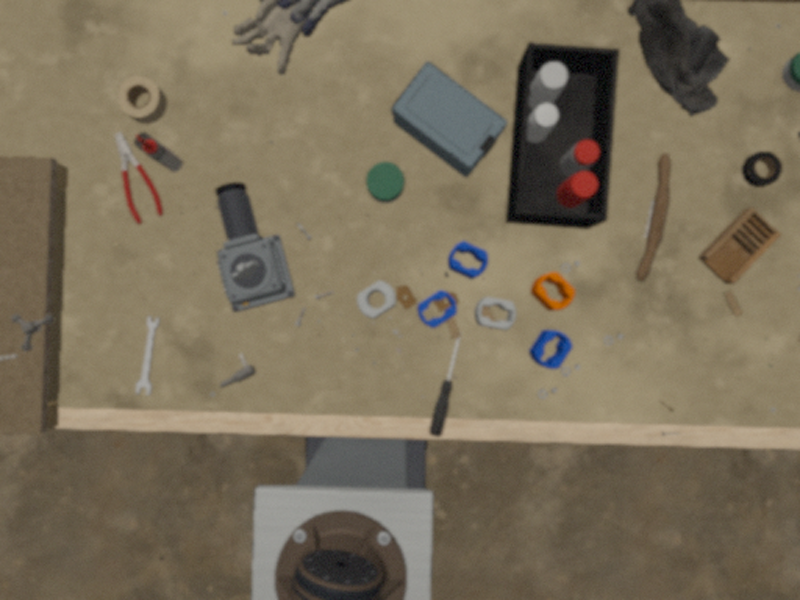

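The top view (800-wide scale) shows the gearbox at (253,270) and two metal hubs at (376,299) and (495,313). The blue hubs at (467,260), (437,308) and (551,348) and the orange one at (553,291) are look-alikes. Next I'll enlarge both metal hubs and the stub.

```bash
cat > h.py <<'E'
import cv2,numpy as np
from scipy.spatial.transform import Rotation as R
def Rm(c):
    r=np.array(c["rotation"]); return r if r.shape==(3,3) else R.from_euler("xyz",r).as_matrix()
def ray(c,uv):
    uv=np.atleast_2d(uv).astype(float)
    d=np.c_[(uv[:,0]-c["cx"])/c["fx"],(uv[:,1]-c["cy"])/c["fy"],np.ones(len(uv))]
    return d@Rm(c).T
def rayw(c,uv):
    uv=np.atleast_2d(uv).astype(float); p=uv-[c["cx"],c["cy"]]; r=np.linalg.norm(p,axis=1,keepdims=True); t=r/c["fx"]
    return np.c_[p/np.maximum(r,1e-9)*np.sin(t),np.cos(t)]@Rm(c).T
def plane(c,uv,z,f=ray):
    d=f(c,uv); o=np.array(c["xyz"]); return (o+d*((z-o[2])/d[:,2])[:,None])[:,:2]
E
python3 - <<'E'
from h import *
from station import camera_model
b=cv2.imread("pics/t0.png");k=.64
cs=[(376,299),(495,313),(250,268)]
def crop(im,u,v,h=22):return cv2.resize(im[int(v)-h:int(v)+h,int(u)-h:int(u)+h],(264,264),interpolation=cv2.INTER_CUBIC)
row1=np.hstack([crop(b,u*k,v*k) for u,v in cs])
c=camera_model("top");s=camera_model("scene");sc=cv2.imread("pics/s0.png")
o=[]
for (u,v),z in zip(cs,(.05,.05,.08)):
    p=plane(c,(u*k,v*k),z)[0];print(p)
    q=Rm(s).T@(np.array([*p,z])-s["xyz"]);uu=s["fx"]*q[0]/q[2]+s["cx"],s["fy"]*q[1]/q[2]+s["cy"];print(uu)
    o.append(crop(sc,*uu,h=30))
cv2.imwrite("pics/b.png",np.vstack([row1,np.hstack(o)]))
E
```

```text
[ 0.49337931 -0.05129442]
(np.float64(249.46864990899823), np.float64(201.86810598100817))
[ 0.4748207  -0.25491674]
(np.float64(284.82773948640335), np.float64(258.8364354381181))
[0.53851231 0.15821537]
(np.float64(231.21346876467888), np.float64(147.27572970494612))
```

View pics/b.png

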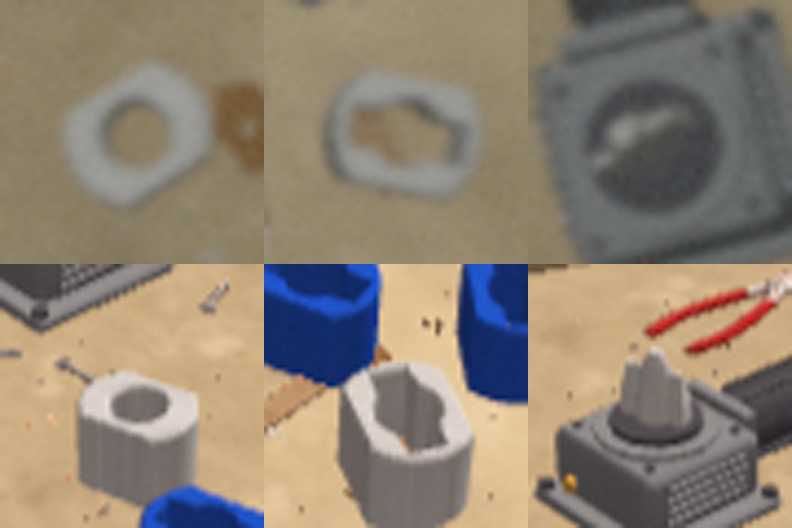

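Of the two metal hubs, the one at (376,299) has a plain round bore, so it is the collar. The one at (495,313) has two keyways in its bore, so it is the drive hub, near (0.475, -0.255). The stub, near (0.54, 0.16), has its keys at an angle not yet measured, so I'll fly over it with the wrist camera.

Emit:
{"api": "apply_moves", "payload": {
  "steps": [
    {"translation": [0.1,-0.16,0.05],"rotation": [0,0,-0.2]},
    {"translation": [0.2,-0.32,0.1],"rotation": [0,0,-0.4]},
    {"translation": [0.3,-0.48,0.1],"rotation": [0,0,-0.6]},
    {"translation": [0.4,-0.64,0.1],"rotation": [0,0,-0.8]},
    {"translation": [0.5,-0.8,0.1],"rotation": [0,0,-1]},
    {"translation": [0.5,-0.8,0.1],"rotation": [0,0,-1]},
    {"translation": [0.5,-0.8,0.1],"rotation": [0,0,-1]},
    {"translation": [0.5,-0.8,0.1],"rotation": [0,0,-1]},
    {"translation": [0.5,-0.8,0.1],"rotation": [0,0,-1]},
    {"translation": [0.5,-0.8,0.1],"rotation": [0,0,-1]}
  ],
  "jaw": -1
}}

```text
t: 0.93
eef_pos: [0.4175, 0.4088, 0.2512]
ee_rot: [3.141, -0.0, -0.972]
force: [-0.7, 0.1, -0.2]
width: 0.0877
gripper_force: 0.0
```

Emit:
{"api": "apply_moves", "payload": {
  "steps": [
    {"translation": [0.1,-0.16,0],"rotation": [0,0,-0.2]},
    {"translation": [0.2,-0.32,0],"rotation": [0,0,-0.4]},
    {"translation": [0.3,-0.48,0],"rotation": [0,0,-0.6]},
    {"translation": [0.4,-0.64,0],"rotation": [0,0,-0.8]},
    {"translation": [0.5,-0.8,0],"rotation": [0,0,-1]},
    {"translation": [0.5,-0.8,0],"rotation": [0,0,-1]},
    {"translation": [0.5,-0.8,0],"rotation": [0,0,-1]},
    {"translation": [0.5,-0.8,0],"rotation": [0,0,-1]},
    {"translation": [0.5,-0.8,0],"rotation": [0,0,-1]},
    {"translation": [0.5,-0.8,0],"rotation": [0,0,-1]}
  ]
}}

```text
t: 1.77
eef_pos: [0.5424, 0.2094, 0.2513]
ee_rot: [3.141, -0.0, -1.494]
force: [-0.5, -0.4, -0.6]
width: 0.0876
gripper_force: 0.0
```

Run:
```python
from station import *
import station
from h import *
c=camera_model("wrist");w=grab_frame("wrist");s=get_state();print(s["t"],s["eef_pos"],s["ee_rot"],{k:np.round(c[k],4).tolist() for k in("xyz","rotation")})
print([n for n in dir(station) if n[0]!='_'], getattr(station,"hold_point_z",None))
cv2.imwrite("pics/w1.png",w);cv2.imwrite("pics/w1b.png",cv2.resize(w,(800,600),interpolation=cv2.INTER_CUBIC))
np.save("w1.npy",dict(c),allow_pickle=True)
```

```text
1.8167 [0.54239755 0.20947839 0.25143297] [ 3.14141929e+00 -4.28006814e-05 -1.49388750e+00] {'xyz': [0.5479, 0.1331, 0.4087], 'rotation': [2.8536, -0.0006, -3.0645]}
['Unreachable', 'camera_model', 'get_state', 'grab_frame', 'hold_point_z', 'job_done'] 0.0188
```

View pics/w1b.png

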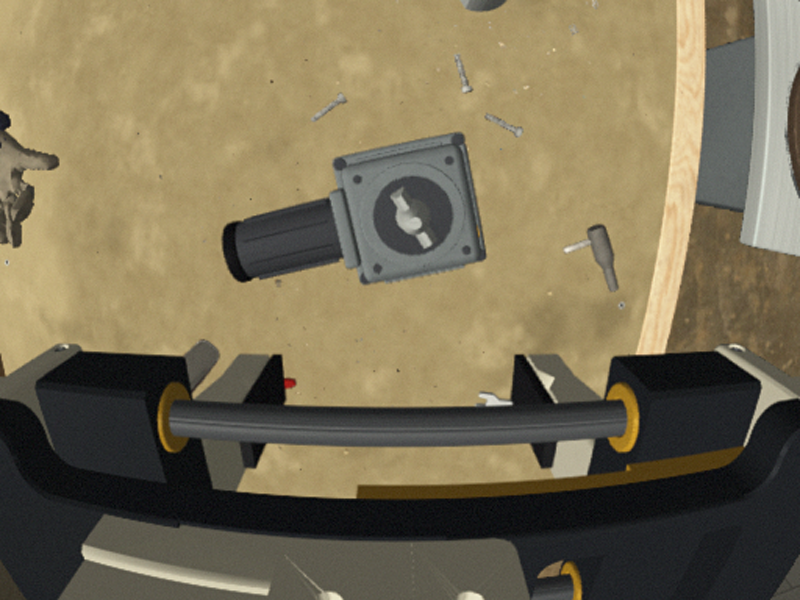

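The wrist view shows the stub at (411,215): a dark round shoulder with bright keys running from about (398,195) to (427,242). I'll measure it and look at an enlarged crop.

Run:
```python
from h import *
w=cv2.imread("pics/w1.png");c=np.load("w1.npy",allow_pickle=True).item()
u0,v0=263,138;h=32
g=cv2.cvtColor(w,cv2.COLOR_BGR2GRAY)[v0-h:v0+h,u0-h:u0+h]
disc=np.zeros_like(g);m=(g<78).astype(np.uint8);m=cv2.morphologyEx(m,cv2.MORPH_OPEN,np.ones((3,3)))
ct=max(cv2.findContours(m,0,2)[0],key=cv2.contourArea);hull=cv2.convexHull(ct)
P=plane(c,hull[:,0]+[u0-h,v0-h],.066,rayw)
(x,y),r=cv2.minEnclosingCircle((P*1000).astype(np.float32));e=cv2.fitEllipse((P*1000).astype(np.float32));print("shoulder",x,y,r*2,e)
cv2.fillConvexPoly(disc,hull,1);disc=cv2.erode(disc,np.ones((5,5)))
b=((g>110)&(disc>0)).astype(np.uint8)
vv,uu=np.nonzero(b);Q=plane(c,np.c_[uu,vv]+[u0-h,v0-h],.1,rayw)*1000
mu=Q.mean(0);_,S,V=np.linalg.svd(Q-mu);print("keys",mu,S,np.degrees(np.arctan2(V[0,1],V[0,0])),np.ptp((Q-mu)@V[0]))
big=cv2.resize(w[v0-h:v0+h,u0-h:u0+h],(576,576),interpolation=cv2.INTER_CUBIC)
cv2.drawContours(big,[(hull*9+4)],-1,(0,0,255),1)
for q in cv2.findContours(cv2.resize(b,(576,576),interpolation=0),0,2)[0]:cv2.drawContours(big,[q],-1,(0,255,0),1)
cv2.imwrite("pics/c.png",big)
```

```text
shoulder 534.1856689453125 167.33168029785156 58.609893798828125 ((534.1026611328125, 167.12387084960938), (57.4986686706543, 57.80314254760742), 67.09026336669922)
keys [537.95262136 166.44539026] [207.0108565   62.02348527] 126.62144034645434 42.290061921403705
```

View pics/c.png

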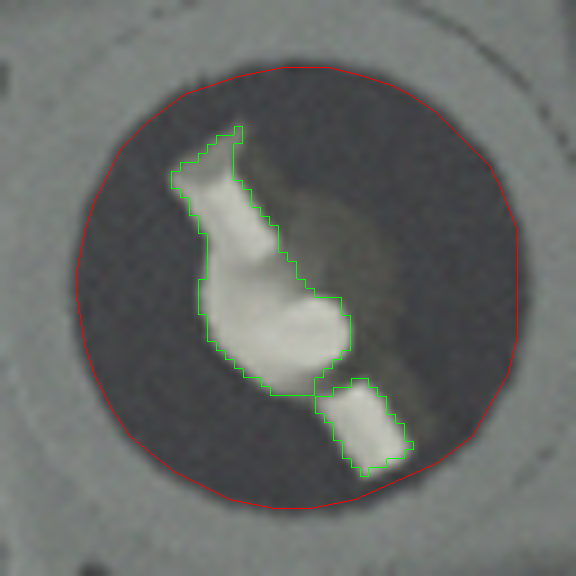

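The crop shows the shoulder outline and both key tops, with outer end mid-points at about (212,187) and (388,460). The core tip is near (313,328).

Run:
```python
from h import *
from station import camera_model
c=np.load("w1.npy",allow_pickle=True).item()
f=lambda p:np.array(p)/9-.5+[231,106]
A=plane(c,f([(212,187),(388,460)]),.1,rayw)*1000;d=A[0]-A[1]
print("len",np.linalg.norm(d),"ang",np.degrees(np.arctan2(d[1],d[0])),"mid",A.mean(0),"tip",plane(c,f((313,328)),.112,rayw)*1000)
# edges of lower key's sides
for a,b in [((318,402),(365,475)),((360,380),(410,445)),((230,178),(275,240))]:
  B=plane(c,f([a,b]),.1,rayw);e=B[0]-B[1];print(np.degrees(np.arctan2(e[1],e[0])))
# hub in top image
b=cv2.imread("pics/t0.png");c=camera_model("top");u0,v0,h=317,200,26
cr=b[v0-h:v0+h,u0-h:u0+h];hsv=cv2.cvtColor(cr,cv2.COLOR_BGR2HSV);m=((hsv[...,1]<40)&(hsv[...,2]>125)).astype(np.uint8)
ct=max(cv2.findContours(m,0,1)[0],key=cv2.contourArea)
P=plane(c,ct[:,0]+[u0-h,v0-h],.05)*1000
print("hub",cv2.minAreaRect(P.astype(np.float32)))
```

```text
len 37.94305104141616 ang -52.779526523753674 mid [535.16141213 167.770818  ] tip [[534.28629425 166.73552069]]
-52.720318907224616
-47.77046445967042
-49.778597995823446
hub ((475.85595703125, -254.33099365234375), (68.67236328125, 50.850013732910156), 82.02076721191406)
```

Emit:
{"api": "apply_moves", "payload": {
  "steps": [
    {"translation": [-0.02,-0.15,0],"rotation": [0,0,-0.05]},
    {"translation": [-0.05,-0.3,0],"rotation": [0,0,-0.1]},
    {"translation": [-0.07,-0.46,0],"rotation": [0,0,-0.2]},
    {"translation": [-0.09,-0.62,0],"rotation": [0,0,-0.3]},
    {"translation": [-0.11,-0.78,0],"rotation": [0,0,-0.41]},
    {"translation": [-0.14,-0.94,0],"rotation": [0,0,-0.41]},
    {"translation": [-0.15,-1,0],"rotation": [0,0,-0.41]},
    {"translation": [-0.15,-1,0],"rotation": [0,0,-0.41]},
    {"translation": [-0.15,-1,0],"rotation": [0,0,-0.41]},
    {"translation": [-0.15,-1,0],"rotation": [0,0,-0.41]}
  ]
}}

```text
t: 2.65
eef_pos: [0.5056, -0.0409, 0.2517]
ee_rot: [-3.141, 0.0, -1.71]
force: [-0.3, -0.2, -0.1]
width: 0.0878
gripper_force: 0.0
```

Emit:
{"api": "apply_moves", "payload": {
  "steps": [
    {"translation": [-0.02,-0.15,0],"rotation": [0,0,0]},
    {"translation": [-0.05,-0.3,0],"rotation": [0,0,0]},
    {"translation": [-0.07,-0.46,0],"rotation": [0,0,0]},
    {"translation": [-0.08,-0.62,0],"rotation": [0,0,0]},
    {"translation": [-0.08,-0.62,0],"rotation": [0,0,0]},
    {"translation": [-0.08,-0.62,0],"rotation": [0,0,0]},
    {"translation": [-0.08,-0.62,0],"rotation": [0,0,0]},
    {"translation": [-0.08,-0.62,0],"rotation": [0,0,0]},
    {"translation": [-0.08,-0.62,0],"rotation": [0,0,0]},
    {"translation": [-0.08,-0.62,0],"rotation": [0,0,0]}
  ]
}}

```text
t: 3.48
eef_pos: [0.4858, -0.1956, 0.2517]
ee_rot: [-3.141, 0.0, -1.708]
force: [-0.2, -0.2, 0.3]
width: 0.0877
gripper_force: 0.0
```

Run:
```python
from station import *
from h import *
c=camera_model("wrist");w=grab_frame("wrist");s=get_state();print(s["t"],s["eef_pos"],s["ee_rot"])
cv2.imwrite("pics/w2.png",w);np.save("w2.npy",dict(c),allow_pickle=True)
hsv=cv2.cvtColor(w,cv2.COLOR_BGR2HSV);m=((hsv[...,1]<40)&(hsv[...,2]>125)).astype(np.uint8)
big=cv2.resize(w,(800,600),interpolation=cv2.INTER_CUBIC)
for ct in cv2.findContours(m,0,1)[0]:
  a=cv2.contourArea(ct)
  if 300<a<8000:
    P=plane(c,ct[:,0],.05,rayw)*1000;print(a,ct[:,0].mean(0),cv2.minAreaRect(P.astype(np.float32)))
    cv2.polylines(big,[(ct*1.5625).astype(int)],True,(0,0,255),1)
cv2.imwrite("pics/d.png",big)
```

```text
3.5333 [ 0.48573694 -0.19577051  0.2516748 ] [-3.14135530e+00  6.61028767e-05 -1.70865772e+00]
2755.5 [473.12017167 186.17596567] ((134.83070373535156, -121.02587890625), (107.88645935058594, 147.12220764160156), 88.65704345703125)
371.0 [ 12.         121.57575758] ((845.4287719726562, -330.629638671875), (43.91276168823242, 42.36566162109375), 75.43645477294922)
1856.5 [256.9602649  118.53642384] ((473.600341796875, -257.06378173828125), (63.17422103881836, 48.10066604614258), 81.72832489013672)
```

View pics/d.png

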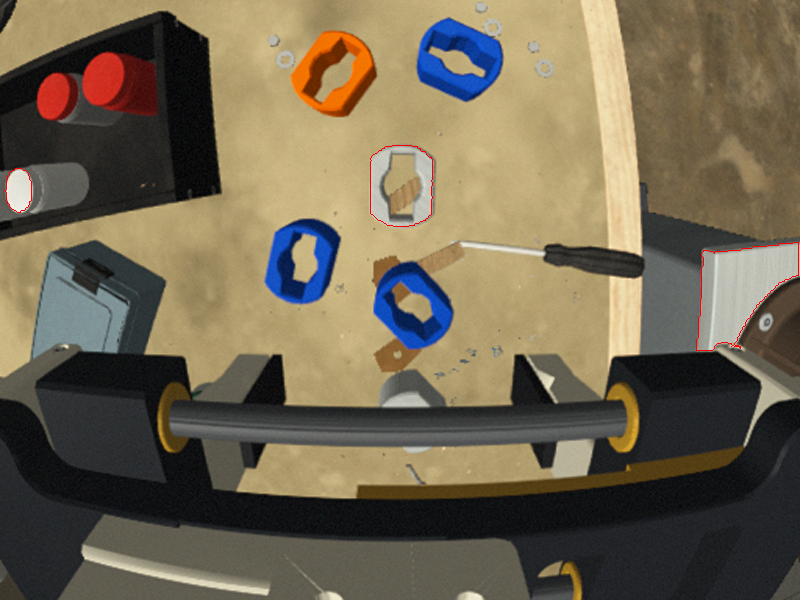

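The drive hub is at (402,186), with its two keyways visible. It lies at (0.474, -0.257) and its y axis is at 82°. The two views agree to about 3 mm and the measured size fits. The blue and orange hubs are clear of the fingers, so I'll descend.

Emit:
{"api": "apply_moves", "payload": {
  "steps": [
    {"translation": [-0.025,-0.12,0],"rotation": [0,0,0]},
    {"translation": [-0.047,-0.245,0],"rotation": [0,0,0]},
    {"translation": [-0.047,-0.245,-0.14],"rotation": [0,0,0]},
    {"translation": [-0.047,-0.245,-0.28],"rotation": [0,0,0]},
    {"translation": [-0.047,-0.245,-0.42],"rotation": [0,0,0]},
    {"translation": [-0.047,-0.245,-0.56],"rotation": [0,0,0]},
    {"translation": [-0.047,-0.245,-0.7],"rotation": [0,0,0]},
    {"translation": [-0.047,-0.245,-0.82],"rotation": [0,0,0]},
    {"translation": [-0.047,-0.245,-0.91],"rotation": [0,0,0]},
    {"translation": [-0.047,-0.245,-0.96],"rotation": [0,0,0]}
  ]
}}

```text
t: 4.37
eef_pos: [0.4722, -0.2573, 0.0087]
ee_rot: [3.138, 0.0, -1.71]
force: [0.5, -0.5, 0.3]
width: 0.0877
gripper_force: 0.0
```

Emit:
{"api": "apply_moves", "payload": {
  "steps": [
    {"translation": [0,0,0],"rotation": [0,0,0]},
    {"translation": [0,0,0],"rotation": [0,0,0]},
    {"translation": [0,0,0],"rotation": [0,0,0]},
    {"translation": [0,0,0],"rotation": [0,0,0]},
    {"translation": [0,0,0],"rotation": [0,0,0]},
    {"translation": [0,0,0],"rotation": [0,0,0]},
    {"translation": [0,0,0],"rotation": [0,0,0]},
    {"translation": [0,0,0],"rotation": [0,0,0]},
    {"translation": [0,0,0],"rotation": [0,0,0]},
    {"translation": [0,0,0],"rotation": [0,0,0]}
  ],
  "jaw": 1,
  "newtons": 30
}}

```text
t: 5.2
eef_pos: [0.4741, -0.2582, 0.0125]
ee_rot: [-3.14, -0.0, -1.711]
force: [-0.5, 0.5, 7.1]
width: 0.0497
gripper_force: 29.9
```

Emit:
{"api": "apply_moves", "payload": {
  "steps": [
    {"translation": [0,0,0.04],"rotation": [0,0,0]},
    {"translation": [0,0,0.1],"rotation": [0,0,0]},
    {"translation": [0,0,0.2],"rotation": [0,0,0]},
    {"translation": [0,0,0.3],"rotation": [0,0,0]},
    {"translation": [0,0,0.4],"rotation": [0,0,0]},
    {"translation": [0,0,0.5],"rotation": [0,0,0]},
    {"translation": [0,0,0.6],"rotation": [0,0,0]},
    {"translation": [0,0,0.7],"rotation": [0,0,0]},
    {"translation": [0,0,0.75],"rotation": [0,0,0]},
    {"translation": [0,0,0.76],"rotation": [0,0,0]}
  ]
}}

```text
t: 6.03
eef_pos: [0.4746, -0.2585, 0.2049]
ee_rot: [-3.137, -0.0, -1.711]
force: [0.9, 0.4, -2.8]
width: 0.0498
gripper_force: 29.8
```

Emit:
{"api": "apply_moves", "payload": {
  "steps": [
    {"translation": [0.01,0.06,0],"rotation": [0,0,0.07]},
    {"translation": [0.02,0.15,0],"rotation": [0,0,0.14]},
    {"translation": [0.03,0.25,0],"rotation": [0,0,0.22]},
    {"translation": [0.05,0.35,0],"rotation": [0,0,0.31]},
    {"translation": [0.06,0.45,0],"rotation": [0,0,0.4]},
    {"translation": [0.08,0.55,0],"rotation": [0,0,0.49]},
    {"translation": [0.09,0.65,0],"rotation": [0,0,0.58]},
    {"translation": [0.1,0.75,0],"rotation": [0,0,0.67]},
    {"translation": [0.11,0.82,0],"rotation": [0,0,0.74]},
    {"translation": [0.12,0.85,0],"rotation": [0,0,0.77]}
  ]
}}

```text
t: 6.87
eef_pos: [0.5029, -0.0438, 0.2006]
ee_rot: [3.14, 0.001, -1.304]
force: [-1.1, -0.3, -2.1]
width: 0.0502
gripper_force: 29.8
```

Run:
```python
from station import *
from h import *
s=get_state();print(s["t"],s["eef_pos"],s["ee_rot"],s["width"],s["force"])
c=camera_model("wrist");w=grab_frame("wrist");cv2.imwrite("pics/w3.png",w);np.save("w3.npy",dict(c),allow_pickle=True)
b=cv2.imread("pics/t0.png");c=camera_model("top");u0,v0,h=160,172,16
g=cv2.cvtColor(b,cv2.COLOR_BGR2GRAY)[v0-h:v0+h,u0-h:u0+h]
m=(g<72).astype(np.uint8);cs=cv2.findContours(m,0,1)[0]
ct=max(cs,key=cv2.contourArea);P=plane(c,cv2.convexHull(ct)[:,0]+[u0-h,v0-h],.066)*1000
print(cv2.contourArea(ct),cv2.minEnclosingCircle(P.astype(np.float32)))
cv2.imwrite("pics/e.png",cv2.resize(w,(800,600)))
```

```text
6.8667 [ 0.50286267 -0.04378453  0.2006135 ] [ 3.14006378e+00  7.04661684e-04 -1.30414519e+00] 0.05022654381626843 [-1.09347963 -0.34493085 -2.08925923]
74.0 ((532.9607543945312, 162.88951110839844), 23.71343231201172)
```

View pics/e.png

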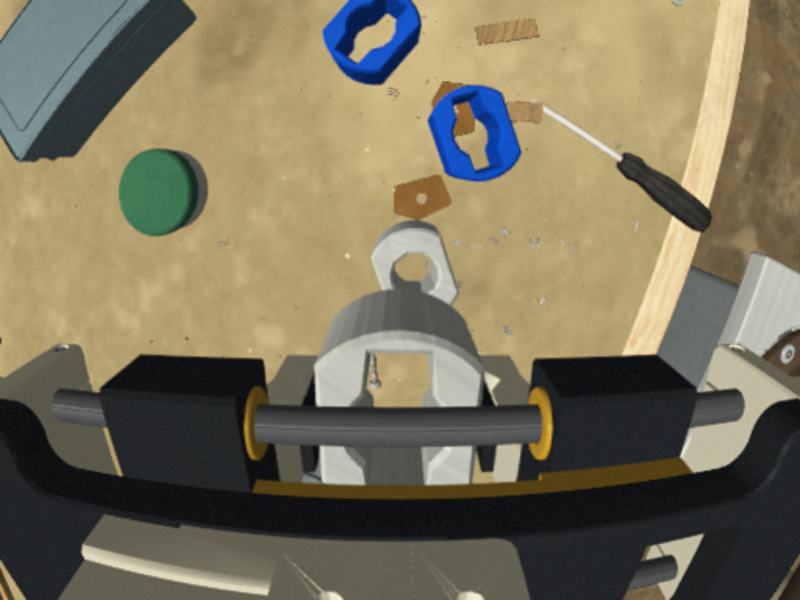

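The hub is held square, with its top rim's front apex at about (398,332) and its keyway end edge at (400,351). The collar stands untouched at (415,265). From these points I'll find the hub's offset from the TCP along tool x.

Run:
```python
from h import *
c=np.load("w3.npy",allow_pickle=True).item();w=cv2.imread("pics/w3.png")
g=cv2.cvtColor(w,cv2.COLOR_BGR2GRAY)
print("col",g[200:236,255].tolist())
t=np.array([.5029,-.0438]);yaw=-1.304;X=np.array([np.cos(yaw),np.sin(yaw)]);Y=np.array([np.sin(yaw),-np.cos(yaw)])
for p in [(398,332),(400,351),(366,351),(433,351),(316,368),(480,368)]:
  q=plane(c,np.array(p)/1.5625,.238,rayw)[0]-t;print(p,q@X*1000,q@Y*1000)
```

```text
col [93, 91, 89, 88, 85, 92, 91, 86, 88, 88, 94, 134, 170, 173, 165, 166, 167, 184, 197, 200, 197, 201, 195, 185, 165, 158, 154, 156, 160, 161, 163, 163, 165, 170, 174, 176]
(398, 332) 32.23011221978286 0.51973240917504
(400, 351) 26.563952171819654 1.0811872828673221
(366, 351) 26.54629056544158 -8.42540037964169
(433, 351) 26.529943439108205 10.317078901202395
(316, 368) 21.12853572911091 -22.95151013668417
(480, 368) 21.094050481625125 24.027890859435427
```

Emit:
{"api": "apply_moves", "payload": {
  "steps": [
    {"translation": [0.01,0.1,0],"rotation": [0,0,0.1]},
    {"translation": [0.03,0.22,0],"rotation": [0,0,0.2]},
    {"translation": [0.05,0.35,0],"rotation": [0,0,0.3]},
    {"translation": [0.07,0.48,0],"rotation": [0,0,0.42]},
    {"translation": [0.09,0.61,0],"rotation": [0,0,0.54]},
    {"translation": [0.11,0.74,0],"rotation": [0,0,0.65]},
    {"translation": [0.12,0.82,0],"rotation": [0,0,0.72]},
    {"translation": [0.123,0.852,0],"rotation": [0,0,0.75]},
    {"translation": [0.123,0.852,0],"rotation": [0,0,0.75]},
    {"translation": [0.123,0.852,0],"rotation": [0,0,0.75]}
  ]
}}

```text
t: 7.75
eef_pos: [0.5339, 0.1667, 0.2007]
ee_rot: [3.14, 0.0, -0.916]
force: [-1.0, -0.6, -3.5]
width: 0.0502
gripper_force: 29.8
```

Emit:
{"api": "apply_moves", "payload": {
  "steps": [
    {"translation": [0,0,-0.01],"rotation": [0,0,0]},
    {"translation": [0,0,-0.03],"rotation": [0,0,0]},
    {"translation": [0,0,-0.05],"rotation": [0,0,0]},
    {"translation": [0,0,-0.08],"rotation": [0,0,0]},
    {"translation": [0,0,-0.11],"rotation": [0,0,0]},
    {"translation": [0,0,-0.14],"rotation": [0,0,0]},
    {"translation": [0,0,-0.16],"rotation": [0,0,0]},
    {"translation": [0,0,-0.18],"rotation": [0,0,0]},
    {"translation": [0,0,-0.18],"rotation": [0,0,0]},
    {"translation": [0,0,-0.18],"rotation": [0,0,0]}
  ]
}}

```text
t: 8.58
eef_pos: [0.5343, 0.1673, 0.1563]
ee_rot: [3.141, -0.0, -0.915]
force: [0.3, -0.0, -2.0]
width: 0.0501
gripper_force: 29.8
```

Run:
```python
from station import *
from h import *
s=get_state();print(s["t"],s["eef_pos"],s["ee_rot"],s["width"],s["force"])
cv2.imwrite("pics/w4.png",grab_frame("wrist"))
sc=grab_frame("scene");print(get_state()["eef_pos"])
w=cv2.imread("pics/w4.png")
cv2.imwrite("pics/f.png",np.hstack([cv2.resize(w[170:320,180:330],(400,400),interpolation=2),cv2.resize(sc[80:200,170:290],(400,400),interpolation=2)]))
```

```text
8.5833 [0.53430652 0.16734358 0.15625845] [ 3.14096065e+00 -7.82674102e-05 -9.14673667e-01] 0.050054269239316614 [ 0.27061102 -0.03392645 -2.04672107]
[0.53465383 0.1675853  0.15690193]
```

View pics/f.png

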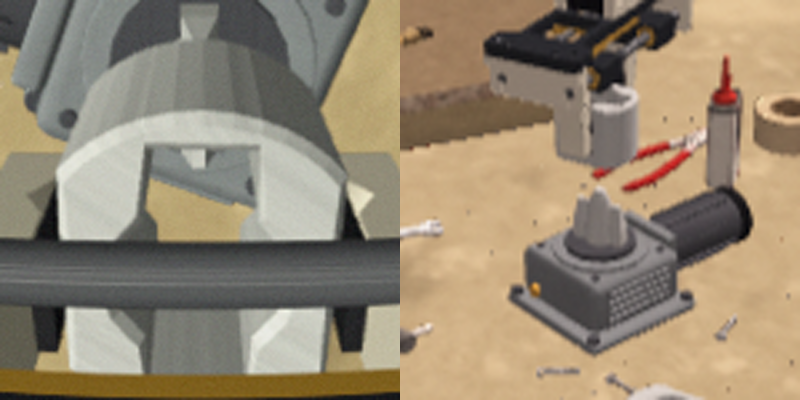

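The hub is over the stub and the key, at x≈198 in the crop, sits centred in the keyway. I'll descend and watch the force.

Emit:
{"api": "apply_moves", "payload": {
  "steps": [
    {"translation": [0,0,-0.03],"rotation": [0,0,0]},
    {"translation": [0,0,-0.06],"rotation": [0,0,0]},
    {"translation": [0,0,-0.09],"rotation": [0,0,0]},
    {"translation": [0,0,-0.12],"rotation": [0,0,0]},
    {"translation": [0,0,-0.14],"rotation": [0,0,0]},
    {"translation": [0,0,-0.16],"rotation": [0,0,0]},
    {"translation": [0,0,-0.18],"rotation": [0,0,0]},
    {"translation": [0,0,-0.2],"rotation": [0,0,0]},
    {"translation": [0,0,-0.2],"rotation": [0,0,0]},
    {"translation": [0,0,-0.2],"rotation": [0,0,0]}
  ]
}}

```text
t: 9.52
eef_pos: [0.5343, 0.1673, 0.1063]
ee_rot: [3.141, -0.0, -0.915]
force: [0.6, -0.3, -2.6]
width: 0.05
gripper_force: 29.8
```

Emit:
{"api": "apply_moves", "payload": {
  "steps": [
    {"translation": [0,0,-0.015],"rotation": [0,0,0]},
    {"translation": [0,0,-0.03],"rotation": [0,0,0]},
    {"translation": [0,0,-0.04],"rotation": [0,0,0]},
    {"translation": [0,0,-0.05],"rotation": [0,0,0]},
    {"translation": [0,0,-0.06],"rotation": [0,0,0]},
    {"translation": [0,0,-0.07],"rotation": [0,0,0]},
    {"translation": [0,0,-0.08],"rotation": [0,0,0]},
    {"translation": [0,0,-0.08],"rotation": [0,0,0]},
    {"translation": [0,0,-0.08],"rotation": [0,0,0]},
    {"translation": [0,0,-0.08],"rotation": [0,0,0]}
  ]
}}

```text
t: 10.35
eef_pos: [0.5344, 0.1674, 0.0867]
ee_rot: [-3.142, -0.0, -0.915]
force: [-0.4, 0.4, -2.6]
width: 0.0499
gripper_force: 29.8
```

No contact so far and about 8 mm remain, so I'll go on down gently.

Emit:
{"api": "apply_moves", "payload": {
  "steps": [
    {"translation": [0,0,-0.008],"rotation": [0,0,0]},
    {"translation": [0,0,-0.014],"rotation": [0,0,0]},
    {"translation": [0,0,-0.018],"rotation": [0,0,0]},
    {"translation": [0,0,-0.022],"rotation": [0,0,0]},
    {"translation": [0,0,-0.025],"rotation": [0,0,0]},
    {"translation": [0,0,-0.028],"rotation": [0,0,0]},
    {"translation": [0,0,-0.031],"rotation": [0,0,0]},
    {"translation": [0,0,-0.031],"rotation": [0,0,0]},
    {"translation": [0,0,-0.031],"rotation": [0,0,0]},
    {"translation": [0,0,-0.031],"rotation": [0,0,0]}
  ]
}}

```text
t: 11.18
eef_pos: [0.5344, 0.1674, 0.0789]
ee_rot: [-3.142, -0.0, -0.915]
force: [0.1, 0.3, -2.7]
width: 0.05
gripper_force: 29.8
```

Emit:
{"api": "apply_moves", "payload": {
  "steps": [
    {"translation": [0,0,-0.001],"rotation": [0,0,0]},
    {"translation": [0,0,-0.002],"rotation": [0,0,0]},
    {"translation": [0,0,-0.003],"rotation": [0,0,0]},
    {"translation": [0,0,-0.004],"rotation": [0,0,0]},
    {"translation": [0,0,-0.005],"rotation": [0,0,0]},
    {"translation": [0,0,-0.006],"rotation": [0,0,0]},
    {"translation": [0,0,-0.006],"rotation": [0,0,0]},
    {"translation": [0,0,-0.006],"rotation": [0,0,0]},
    {"translation": [0,0,-0.006],"rotation": [0,0,0]},
    {"translation": [0,0,-0.006],"rotation": [0,0,0]}
  ]
}}

```text
t: 12.02
eef_pos: [0.5344, 0.1674, 0.0784]
ee_rot: [-3.141, -0.0, -0.914]
force: [-4.7, -0.5, 9.5]
width: 0.0499
gripper_force: 29.9
```

Contact came at z = 0.0784, where home was expected at about 0.0785. I'll let go and back off straight up.

Emit:
{"api": "apply_moves", "payload": {
  "steps": [
    {"translation": [0,0,0],"rotation": [0,0,0]},
    {"translation": [0,0,0],"rotation": [0,0,0]},
    {"translation": [0,0,0],"rotation": [0,0,0]},
    {"translation": [0,0,0],"rotation": [0,0,0]},
    {"translation": [0,0,0],"rotation": [0,0,0]},
    {"translation": [0,0,0],"rotation": [0,0,0]},
    {"translation": [0,0,0],"rotation": [0,0,0]},
    {"translation": [0,0,0],"rotation": [0,0,0]},
    {"translation": [0,0,0],"rotation": [0,0,0]},
    {"translation": [0,0,0],"rotation": [0,0,0]}
  ],
  "jaw": -1
}}

```text
t: 12.85
eef_pos: [0.5344, 0.1674, 0.0773]
ee_rot: [-3.142, -0.0, -0.915]
force: [0.5, -0.0, -1.4]
width: 0.0876
gripper_force: 0.0
```

Emit:
{"api": "apply_moves", "payload": {
  "steps": [
    {"translation": [0,0,0.04],"rotation": [0,0,0]},
    {"translation": [0,0,0.1],"rotation": [0,0,0]},
    {"translation": [0,0,0.2],"rotation": [0,0,0]},
    {"translation": [0,0,0.3],"rotation": [0,0,0]},
    {"translation": [0,0,0.4],"rotation": [0,0,0]},
    {"translation": [0,0,0.5],"rotation": [0,0,0]},
    {"translation": [-0.05,0.06,0.6],"rotation": [0,0,0]},
    {"translation": [-0.1,0.13,0.65],"rotation": [0,0,0]},
    {"translation": [-0.13,0.17,0.65],"rotation": [0,0,0]},
    {"translation": [-0.13,0.17,0.65],"rotation": [0,0,0]}
  ]
}}

```text
t: 13.68
eef_pos: [0.5011, 0.2115, 0.2414]
ee_rot: [-3.139, 0.001, -0.913]
force: [-0.4, 0.1, -0.9]
width: 0.0877
gripper_force: 0.0
```

Run:
```python
from station import *
from h import *
s=get_state();print(s["t"],s["eef_pos"],s["width"],s["force"])
c=camera_model("wrist");w=grab_frame("wrist");sc=grab_frame("scene")
hsv=cv2.cvtColor(w,cv2.COLOR_BGR2HSV);m=((hsv[...,1]<40)&(hsv[...,2]>140)).astype(np.uint8)
for ct in cv2.findContours(m,0,1)[0]:
  if 700<cv2.contourArea(ct)<8000: print(ct[:,0].mean(0),cv2.minAreaRect((plane(c,ct[:,0],.116,rayw)*1000).astype(np.float32)))
cv2.imwrite("pics/g.png",np.hstack([cv2.resize(w[20:220,150:350],(400,400),interpolation=2),cv2.resize(sc[80:240,170:330],(400,400),interpolation=2)]))
```

```text
13.6833 [0.50108911 0.2115142  0.24138751] 0.0876815618690806 [-0.37996826  0.07622205 -0.91431767]
[489.92857143 187.7047619 ] ((257.5169372558594, 31.23040008544922), (136.88589477539062, 50.64316177368164), 89.93733978271484)
[254.24867725 129.62433862] ((535.054931640625, 167.7412109375), (48.26204299926758, 63.46855163574219), 36.97016525268555)
[382.32885906  19.54362416] ((507.2079772949219, -6.553859710693359), (53.12746047973633, 47.307945251464844), 36.98460006713867)
```

View pics/g.png

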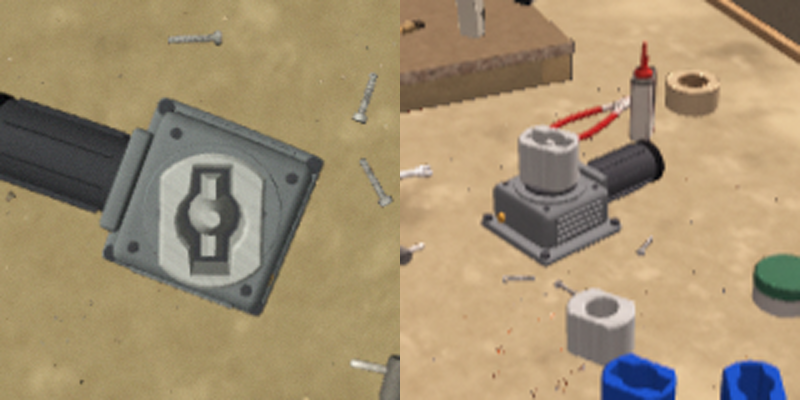

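The hub sits flat on the shoulder, with the keys centred in its keyways at crop (210,217). The collar has not moved and the arm is clear.

```bash
python3 -c "
from station import *
print(job_done())"
```

```text
the job is handed in; nothing more can be done
None
```

The drive hub is fully home on the stub's shoulder with its keyways over both keys, released with the arm clear and the collar left where it stood; the job was handed in at about 14 s.

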